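# Hang the pipette on the empty place of the carousel

## Task

Turn the pipette carousel by the knob on its top until its empty fork faces the pointer on the base plate, and let go of the knob. Then take the pipette from its inclined rest and hang it on that empty fork, setting its collar gently down on the prongs before you let go; leave it hanging upright with that place still at the pointer, and leave the tip box, jar and bottle where they are.

Things in the scene. Friction and masses are not known exactly. Their poses are not given: they have to be found in the camera images.
- stand: Pipette carousel, fixed. Origin on the bench at the centre of its base plate (224 mm across, 15 mm thick), z up = turning axis. A dark pointer bar on the rim points along -x (roughly to the robot), to 140 mm from the axis, 14 mm high. A turning head carries five radial forks 72 deg apart; four hold pipettes like the loose one (fixed, reaching 76 mm above the prongs), one is empty.
- load_place (a point): Fixed point at the pointer's place: 85 mm from the axis along -x of the stand, 190 mm above the bench; axes as the stand. A pipette hangs 85 mm from the axis. The head's height is clamped anywhere in a 20 mm range and is not measured: the top of the prongs lies 180 to 200 mm above the bench, so it must be felt.
- knob (a point): Fixed point on the axis, 291 mm above the bench: mid-height of the round black knob (38 mm across, 32 mm tall) on top of the head, which turns with it. The true centre of the knob lies 101 mm above the prongs' top, so up to 10 mm above or below this point. Below it is a stalk 18 mm across.
- carousel (a joint): Angle of the head, rad, anticlockwise from above is positive. At 0 the empty fork is at the pointer. Starts 1.0 to 2.8; stops at +-3.1; stays where left (0.08 N m friction). A fork: two level prongs, gap 19 mm, open outward, closed 76 mm from the axis; prong ends 107 mm from the axis turn up 8 mm (lips 4 mm thick). Shaft goes in the gap, collar on the prongs inside the lips.
- pipette_mid (a point): Loose pipette (70 to 130 g), half-way along its 226 mm, on its axis; z runs from tip to button. From the tip: shaft 150 mm, 14 mm across (first 45 mm taper to 6), collar 30 mm across, 6 thick, round handle 24 mm across from 156 to 206 mm, 8 mm stem, 16 mm button to 226 mm. Best grasp: handle, 187 mm from the tip (74 mm along +z from here).
- pipette_collar (a point): Centre of the underside of the pipette's collar, on its axis, 150 mm from the tip; axes as pipette_mid. This face sits on the prongs when hung.
- rest: Inclined rest, fixed: base 150 x 90 x 10 mm, origin under its centre, z up. Two notches hold the shaft in the x-z plane of this frame, leaning 35 deg from upright, button end towards -x (to the robot); collar underside on the upper notch at x -35, z 150 mm; tip free at x 51, z 27 mm. The pipette lifts out upward or along its axis; the handle is free all round.
- tipbox: Bystander: white box of blue tips, 85 by 120 by 56 mm, origin under its centre.
- jar: Bystander: clear jar with white cap, 80 mm across, 110 mm tall, origin under its centre.
- bottle: Bystander: amber bottle with cap, 60 mm across, 130 mm tall, origin under its centre.
Mind the look-alikes: they are no part of the job. Leave any purple or yellow look-alike of the part that bears pipette_mid alone.

How it is judged (in metres and radians):
On the way, in this order (a step that is already met when the one before it is completed fails the run):
1. the empty fork is at the pointer (within 0.17 rad), the carousel still and let go, the pipette still in its rest (value of joint carousel between -0.17 and 0.17 rad and velocity of joint carousel between -0.1 and 0.1 rad/s and contact force between the fingers and stand below 0.3 N and distance of pipette_collar from where it was at the start of the episode below 0.02 m), for 0.2 s.
2. the pipette is lifted out of the rest in the fingers (contact force between the fingers and pipette above 1 N and distance of pipette_collar from where it was at the start of the episode above 0.05 m and contact force between pipette and rest below 0.1 N), for 0.2 s.
3. the collar is set down on the empty fork, upright, while the pipette is still held (value of joint carousel between -0.17 and 0.17 rad and x of pipette_collar in the frame of stand between -0.094 and -0.076 m and y of pipette_collar in the frame of stand between -0.02 and 0.02 m and z of pipette_collar in the frame of stand between 0.176 and 0.206 m and angle between pipette_mid's own z axis and vertical below 0.12 rad and contact force between the fingers and pipette above 1 N and contact force between pipette and stand above 0.3 N), for 0.1 s.
At the end, for the whole second after the job is handed in: The pipette hangs released and at rest on the empty fork: carried by the carousel, upright within 0.12 rad, collar 76 to 94 mm in front of the axis and within 20 mm sideways of the pointer's line, the empty fork's angle still within 0.17 rad of the pointer (value of joint carousel between -0.17 and 0.17 rad and x of pipette_collar in the frame of stand between -0.094 and -0.076 m and y of pipette_collar in the frame of stand between -0.02 and 0.02 m and z of pipette_collar in the frame of stand between 0.176 and 0.206 m and angle between pipette_mid's own z axis and vertical below 0.12 rad and contact force between pipette and stand above 0.3 N and contact force between the fingers and pipette below 0.1 N and linear speed of pipette below 0.03 m/s and velocity of joint carousel between -0.05 and 0.05 rad/s); the robot touches nothing.
It fails at once if tip box, jar or bottle shifted by more than 25 mm (distance of any of tipbox, jar, bottle from where it was at the start of the episode above 0.025 m).
It fails at once if the pipette is pressed on the carousel with more than 45 N (contact force between pipette and stand above 45 N).
It fails at once if the pipette is dropped (it lies on the bench) (height (world z) of pipette_mid below 0.06 m).
It also fails if it takes over 72 s, if anything falls off the work surface, if the arm or the gripper's body presses on something with over 40 N, if the wrist force passes 120 N, or if a joint passes its speed limit or range.

## Robot

A 6-joint arm with a two-finger parallel gripper is mounted at the origin on the work surface. World frame = base frame: x ahead of the robot, y to its left, z up, the work surface at z = 0. Lengths are in mm, angles in rad, forces in N, time in s.
With the tool pointing down it reaches from about 300 to 750 mm from the base axis. Payload 8.5 kg.
Tool frame: the origin (TCP) lies at the very end of the fingers, on their centre line; the grasp point (between the pads) lies 19 mm behind it (bot.grasp_offset is the distance from the TCP to the grasp point, in mm); z points along the fingers, y is the line along which they close (so a half turn about z gives the same grasp; the last joint's range is limited). The gripper opens to 88 mm and grips with 3 to 60 N. Pads are 18 mm wide; open, the fingers measure 123 mm over their backs; the gripper's body (75 mm by 187 mm) begins 45 mm behind the grasp point.
Start: joints at [1.025, 0.381, 1.297, -0, 1.464, -0.215], TCP at [178.631, 520.165, 238.748] pointing down, gripper open.
Joint ranges: [-3.11, 3.11], [-0.89, 2.33], [0.22, 2.48], [-1.42, 4.56], [0.17, 2.85], [-2.88, 2.88]. Speed limits (rad/s): [2.39, 2.39, 3.14, 3.14, 3.14, 3.14].

## Interface

Orientations are given as a 3x3 rotation matrix whose columns are the frame's x, y, z axes.
In Python, from plant import sensors, snapshot, order, spotter, bot gives the robot as it stands.
- The arm moves only by the tool jog_arm, never from a script. Its argument "deltas" is a list of rows, each a list of 7 numbers: the shift along the world's x, y, z in m, then the turn, a rotation vector about the world's x, y, z in rad, then the opening, from -1 (shut) to 1 (fully open). A call has exactly 5 rows; each row is the pose to reach, as a shift and turn from the pose commanded when the call began; what a row does not reach only later rows make up. A row lasts 1/12 s, in which the tool goes at most 41.7 mm and 7.16 degrees, less where a joint would pass 70% of its speed; a pose out of reach is approached as far as the arm can. A call with a gripper value outside its range is refused whole. The fingers move at their own pace and stop on an object; "squeeze" is the grip in N (left out, the last holds). Time passes only in rows, so rows that repeat a pose let the fingers close, or fill a call up. It gives the time, the measured TCP pose, the force, the opening and the grip force at its end, in the units of the state.
- sensors.read_state(): the state, without advancing time (a new reading comes with each control period).
- snapshot(name): name is "side" or "top"; returns a dict with "color" (400x640x3 uint8, red, green, blue), "range_z" (400x640 float32, mm along the optical axis (not along the pixel's ray), 0 where there is no reading), "vfov" (degrees; the focal length in pixels is half the picture's height over the tangent of half this angle, whatever the lens; pixels are square), "cx", "cy" (the principal point, pixels), "T" (4x4, takes a point from camera to world coordinates). Camera axes: x right, y down, z forward; pixel columns grow to the right and rows downward; lengths in mm; the calibration is good to about 2 mm. A picture is of the moment at which its call begins.
- order.job_done(): hands the job in; it is judged then, once.
Trained networks look in a picture, given as the dict that the camera call returned (one of the last four; its "shot" number tells which), for a name from the list of things; names that differ only in an ending like _2 or _b are one class to them, and where a whole thing is asked for, a point or a joint stands for the part that bears it (a point fixed in the world has none). Each returns a list of dicts, best first, with "p" (0 to 1); they miss things now and then, are a little off and sometimes report something else, mostly with a low value. They report only what shows in the picture. A call takes as long as a camera call. They do not tell look-alikes from the thing itself.
- spotter.look_for(name, picture): "point" ([column, row] in pixels, amid what is visible of it).
- spotter.place_of(name, picture): "point" ([column, row] in pixels: a listed point, or the origin of a listed thing).
The state is a dict: "time": time; "joint_positions": joint angles; "qvel": joint speeds; "joint_efforts": joint torques, N m; "eef_pos": TCP position; "orientation": TCP orientation; "ft_force": force on the tool from outside, world axes, zero at the start; "wrist_torque": the same for the moment, N m; "finger_gap": finger opening in mm; "finger_force": force on a finger pad.
Only numpy, scipy, OpenCV 4.12 (cv2) and the standard library are available. Lean on these libraries where they do the work, as an engineer would, in place of code of your own. Each camera call takes 0.05 s, during which the arm holds its last target. There are 200 camera calls.

## Working session

There is one attempt and no reset: what is moved stays moved. The work goes in short steps, Python scripts to look and compute and a tool call to move; the robot and the scene stay as the last step left them, time stands still between calls to the robot, and variables do not carry over. Pictures are saved under pics/ and viewed, at most 10 in all, crops included, and the job is handed in when it is done.

Besides the shell and the picture viewer there is one more tool, called after "Call:" as name(argument=value, ...) on one line, values as JSON. jog_arm: Moves the arm, as the interface text tells. Its arguments: {"type":"object","properties":{"deltas":{"type":"array","items":{"type":"array","items":{"type":"number"}}},"squeeze":{"type":"number"}},"required":["deltas"]}

```bash
mkdir -p pics
cat > h.py <<'E'
import numpy as np, cv2
from plant import sensors, snapshot, order, spotter, bot
def K(s):
    f=s["color"].shape[0]/2/np.tan(np.radians(s["vfov"])/2); return f,s["cx"],s["cy"]
def cloud(s):
    f,cx,cy=K(s); z=s["range_z"]; v,u=np.mgrid[:z.shape[0],:z.shape[1]]
    P=np.stack([(u-cx)/f*z,(v-cy)/f*z,z],-1); T=np.array(s["T"]); return P@T[:3,:3].T+T[:3,3]
def ray(s,p):
    f,cx,cy=K(s);T=np.array(s["T"]); d=T[:3,:3]@np.array([(p[0]-cx)/f,(p[1]-cy)/f,1]); return T[:3,3],d/np.linalg.norm(d)
def atz(s,p,z):
    o,d=ray(s,p); return o+d*(z-o[2])/d[2]
def tri(s1,p1,s2,p2):
    o1,d1=ray(s1,p1);o2,d2=ray(s2,p2)
    t=np.linalg.lstsq(np.stack([d1,-d2],1),o2-o1,rcond=None)[0]
    a=o1+d1*t[0];b=o2+d2*t[1]; return (a+b)/2,np.linalg.norm(a-b)
def save(s,n): cv2.imwrite("pics/"+n,s["color"][:,:,::-1])
E
cat > a.py <<'E'
from h import *
np.set_printoptions(precision=1,suppress=True)
a=snapshot("side");b=snapshot("top"); save(a,"s1.png");save(b,"t1.png")
for s in (a,b): print(s["vfov"],np.array(s["T"]).tolist())
for n in ["stand","load_place","knob","pipette_mid","pipette_collar","rest","tipbox","jar","bottle"]:
    for s,l in((a,"side"),(b,"top")):
        for r in spotter.place_of(n,s)[:3]: print(n,l,np.array(r["point"]),round(r["p"],2), atz(s,r["point"],dict(stand=0,rest=0,load_place=190,knob=291,pipette_mid=120,pipette_collar=150).get(n,0)))
print(sensors.read_state())
E
python3 a.py
```

```text
49.45654727833542 [[-0.9887612719627956, -0.10349860680592882, 0.10788505668416838, 582.198366957476], [-0.1494399003314057, 0.6632513887228871, -0.733324833580659, 853.3263952705212], [0.004343184943565749, -0.7412055273312481, -0.6712641082302498, 986.7445075753586], [0.0, 0.0, 0.0, 1.0]]
42.47538919346758 [[0.020053882967021486, -0.9896147739209326, 0.14233917596841314, 449.1066410950869], [-0.9996996860546465, -0.021853255568599454, -0.011089315727092711, -7.454544086412209], [0.014084725066066266, -0.1420740456891242, -0.9897558214334171, 1873.0865344550764], [0.0, 0.0, 0.0, 1.0]]
stand side [342.2 315.9] 0.59 [608.6 205.1  -0. ]
stand top [249.7 229.4] 0.82 [605.3 189.2   0. ]
load_place side [386.1 267.3] 0.57 [515.7 183.  190. ]
load_place top [246.7 253.5] 0.63 [510.8 176.1 190. ]
knob side [354.1 240.7] 0.63 [595.4 204.2 291. ]
knob side [363.8 179.2] 0.51 [589.4 -11.  291. ]
knob top [237.3 223.5] 0.95 [598.4 197.4 291. ]
pipette_mid side [290.  197.1] 0.69 [ 804.9 -103.6  120. ]
pipette_mid side [424.  240.3] 0.63 [411.2  14.  120. ]
pipette_mid side [363.  179.6] 0.6 [ 5
[... 668 characters left out ...]
.8 166.7] 0.92 [ 549.8 -453.7    0. ]
tipbox top [429.6 248.4] 0.73 [ 549.9 -467.     0. ]
jar side [287.5 247.1] 0.72 [798.6  -9.9   0. ]
jar top [307.2 176.5] 0.89 [805.9 -16.    0. ]
bottle top [174.1 215.1] 0.61 [651.7 466.4   0. ]
{'time': 1.0, 'joint_positions': array([ 1. ,  0.4,  1.3,  0. ,  1.5, -0.2]), 'qvel': array([-0., -0., -0.,  0.,  0.,  0.]), 'joint_efforts': array([  0. , -43.8, -22.5,   0.1,   0. ,   0. ]), 'eef_pos': array([178.6, 520.2, 238.7]), 'orientation': array([[-0.9,  0.3, -0. ],
       [ 0.3,  0.9, -0. ],
       [ 0. , -0. , -1. ]]), 'ft_force': array([-0.6,  0.3,  0.3]), 'wrist_torque': array([-0., -0.,  0.]), 'finger_force': 0.0, 'finger_gap': 87.97845409170404}
```

View pics/s1.png

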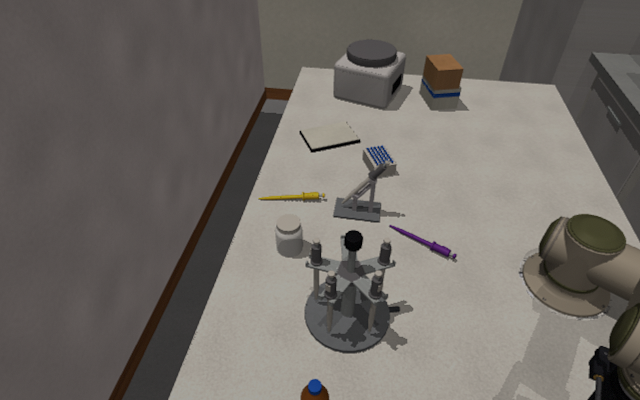

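View pics/t1.png

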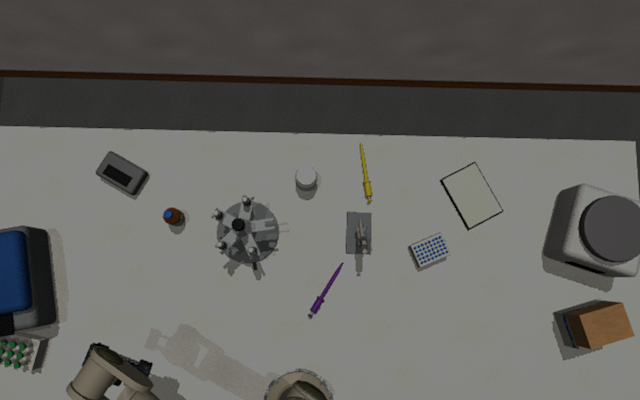

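The side view shows the carousel (knob at 354,240), the rest with the grey pipette (365,190), and purple and yellow look-alikes lying on the bench. In the top view the knob is at (238,224), the pointer at about (254,265), and the empty fork points right to about (280,227). Next I measure these from depth.

```bash
cat > b.py <<'E'
from h import *
np.set_printoptions(precision=1,suppress=True)
a=snapshot("side");b=snapshot("top")
Ca,Cb=cloud(a).reshape(-1,3),cloud(b).reshape(-1,3)
print("bench z",np.median(Ca[abs(Ca[:,2])<8,2]),np.median(Cb[abs(Cb[:,2])<8,2]))
for C,n in((Ca,"side"),(Cb,"top")):
    near=C[np.hypot(C[:,0]-602,C[:,1]-195)<160]
    k=near[(near[:,2]>285)&(near[:,2]<340)]; print(n,"knob",len(k),k.min(0),k.max(0),np.median(k,0))
    p=near[(near[:,2]>8)&(near[:,2]<22)]
    (c,r)=cv2.minEnclosingCircle(p[np.hypot(p[:,0]-602,p[:,1]-195)<114][:,:2].astype(np.float32)); print("plate",c,r,len(p))
    q=p[np.hypot(p[:,0]-602,p[:,1]-195)>118]; print("outside plate",len(q),q[:40:2])
    h=near[(near[:,2]>245)&(near[:,2]<285)]
    ang=np.degrees(np.arctan2(h[:,1]-195,h[:,0]-602)); R=np.hypot(h[:,1]-195,h[:,0]-602)
    m=R>50; print("pip angles",np.histogram(ang[m],np.arange(-180,181,10))[0])
    f=near[(near[:,2]>165)&(near[:,2]<215)]
    ang=np.degrees(np.arctan2(f[:,1]-195,f[:,0]-602)); R=np.hypot(f[:,1]-195,f[:,0]-602)
    print("fork angles",np.histogram(ang[R>60],np.arange(-180,181,10))[0], "z",np.histogram(f[R>75,2],np.arange(165,216,5))[0])
    w=C[(abs(C[:,0]-590)<120)&(abs(C[:,1]+210)<70)]
    base=w[(w[:,2]>6)&(w[:,2]<14)]
    print("rest base",len(base),cv2.minAreaRect(base[:,:2].astype(np.float32)), np.percentile(base,[2,98],axis=0))
    u=w[w[:,2]>165]; print("handle pts",len(u),u[np.argsort(u[:,2])][::max(1,len(u)//14)])
for s,n in((a,"sc"),(b,"tc")):
    x=s["color"]; x=x[200:360,270:430] if n=="sc" else x[180:280,190:390]
    cv2.imwrite(f"pics/{n}.png",cv2.resize(x[:,:,::-1],None,fx=4,fy=4,interpolation=cv2.INTER_CUBIC)[:600,:800])
E
python3 b.py
```

```text
bench z -1.0789731893047474 0.2553094339393738
side knob 255 [578.6 175.7 285. ] [617.9 218.7 301.5] [598.4 205.1 298.3]
plate (599.2346801757812, 199.45864868164062) 111.76629638671875 3414
outside plate 40 [[468.  160.1  11.1]
 [486.6 168.3  14.4]
 [481.2 166.4  12.7]
 [476.1 166.5  14.1]
 [471.  166.4  15. ]
 [465.5 163.7  12.4]
 [483.9 171.3  14.7]
 [478.4 168.2  11.5]
 [473.8 171.3  17. ]
 [468.2 168.1  13.6]
 [483.7 173.3  13.2]
 [478.5 172.6  13.3]
 [473.2 171.   12.1]
 [468.2 171.5  14.1]
 [463.  170.7  14. ]
 [483.5 176.   12.6]
 [478.1 173.6  10.3]
 [473.  173.3  11. ]
 [465.1 172.   10.8]
 [477.8 175.2   8.1]]
pip angles [ 0  4 37  0  0  0  0  0  0  0  0  0  0  0  0  0  3 39  0  0  0  0  0  0
 41  5  0  0  0  0  1 47  0  0  0  0]
fork angles [ 13 165  60  27   1   0   0   0   0   0  52   7   0   0   0   7  28  82
 123   8   0   0   0  39  67 142  14   0   0   5 160  88  50   0   0   0] z [  3   5  65 258 188  84  54  55  49  52]
rest base 694 ((591.409423828125, -209.82574462890625), (118.45679473876953, 206.69644165039062), 84.95893859863281) [[ 532.7 -246.     6.2]
 [ 67
[... 1071 characters left out ...]
 0  0  0  0 16  8  0  0  0]
fork angles [ 1 35 24 53  3  0  0  2 39 24 44  2  0  0  0 14 46 16 17  0  0  0  1 37
 20 47  4  0  0  0 22 25 63  7  0  0] z [ 1  6 27 90 81 43 11  6  6  2]
rest base 630 ((589.22998046875, -208.97059631347656), (238.1302032470703, 137.9069366455078), 0.04155607894062996) [[ 479.7 -274.2    6.1]
 [ 700.  -144.5   13.7]]
handle pts 98 [[ 574.1 -201.6  165.4]
 [ 564.2 -214.5  169. ]
 [ 567.  -204.2  172.4]
 [ 556.6 -196.9  178.9]
 [ 552.8 -199.2  187.6]
 [ 552.6 -195.6  190.1]
 [ 539.7 -208.5  192.8]
 [ 543.  -214.8  194.2]
 [ 558.7 -201.2  198.4]
 [ 539.1 -197.8  200.4]
 [ 545.5 -200.8  202.6]
 [ 535.8 -207.1  204.7]
 [ 529.1 -206.4  210.6]
 [ 525.7 -208.9  216.4]]
```

View pics/tc.png

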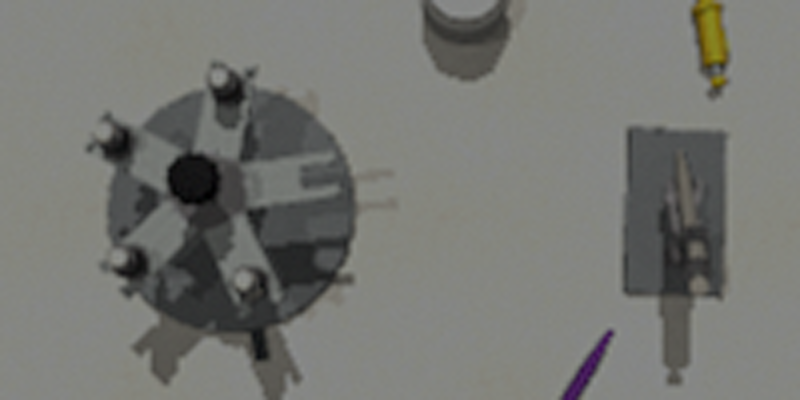

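```bash
cat > c.py <<'E'
from h import *
np.set_printoptions(precision=1,suppress=True)
A=[];B=[]
for i in range(4): A.append(snapshot("side"));B.append(snapshot("top"))
a=dict(A[0]);a["range_z"]=np.median([s["range_z"] for s in A],0)
b=dict(B[0]);b["range_z"]=np.median([s["range_z"] for s in B],0)
for s,n in((a,"side"),(b,"top")):
    G=cloud(s); C=G.reshape(-1,3); col=s["color"].reshape(-1,3).astype(int)
    near=C[np.hypot(C[:,0]-600,C[:,1]-197)<160]
    k=near[(near[:,2]>285)]; kt=k[k[:,2]>294]
    print(n,"knob top z",np.median(kt[:,2]),"silh centre",(np.percentile(k,2,axis=0)+np.percentile(k,98,axis=0))/2)
    ax=np.array([599.,196.5])
    h=near[(near[:,2]>235)&(near[:,2]<285)]; d=h[:,:2]-ax; m=(np.hypot(*d.T)>60)&(np.hypot(*d.T)<110); h=h[m]; ang=np.degrees(np.arctan2(d[m,1],d[m,0]))
    for c in(-155,-11,61,133):
        q=h[abs(ang-c)<15]; 
        if len(q)>5: print(" pip",len(q),(np.percentile(q,3,axis=0)+np.percentile(q,97,axis=0))/2,"ang",np.degrees(np.arctan2(*( (np.percentile(q,3,axis=0)+np.percentile(q,97,axis=0))/2-[*ax,0])[[1,0]])),"top z",np.percentile(q[:,2],97))
    dk=(col.sum(1)<90)&(C[:,2]>3)&(C[:,2]<25); dd=C[:,:2]-ax; R=np.hypot(*dd.T); q=C[dk&(R>117)&(R<145)]
    q=q[abs(np.degrees(np.arctan2(ax[1]-q[:,1],ax[0]-q[:,0]))-12)<20]
    if len(q): print(" pointer",len(q),q.mean(0),"ang",np.degrees(np.arctan2(q.mean(0)[1]-ax[1],q.mean(0)[0]-ax[0])))
    w=(abs(C[:,0]-590)<110)&(abs(C[:,1]+205)<70)
    base=C[w&(C[:,2]>5)&(C[:,2]<15)&(col.sum(1)<330)&(abs(C[:,0]-605)<85)]
    print(" base",len(base),cv2.minAreaRect(base[:,:2].astype(np.float32)))
    u=C[w&(C[:,2]>165)&(C[:,2]<230)]; 
    for lo,hi in((165,180),(180,195),(195,215)):
        q=u[(u[:,2]>lo)&(u[:,2]<hi)]; print("  handle slice",lo,len(q),q.mean(0),np.percentile(q[:,1],[5,95]))
c,r=tri(a,spotter.place_of("pipette_collar",A[0])[0]["point"],b,[366.6,240.8]); print(c,r)
def pr(s,P):
    f,cx,cy=K(s);T=np.array(s["T"]);p=T[:3,:3].T@(np.array(P)-T[:3,3]);return np.array([p[0]/p[2]*f+cx,p[1]/p[2]*f+cy])
print([pr(s,[545,-203,185]) for s in (a,b)])
for s,n,sc in((a,"side",5),(b,"top",8)):
    u,v=pr(s,[580,-205,130]).astype(int); x=s["color"][v-40:v+40,u-40:u+40,::-1]; cv2.imwrite(f"pics/r_{n}.png",cv2.resize(x,None,fx=5,fy=5,interpolation=cv2.INTER_CUBIC)); print(n,u-40,v-40)
x=np.hstack([cv2.imread("pics/r_side.png"),cv2.imread("pics/r_top.png")]); cv2.imwrite("pics/r.png",x)
E
python3 c.py
```

```text
side knob top z 299.20339210752326 silh centre [598.8 200.3 293.2]
 pip 98 [523.2 161.3 247.7] ang -155.1236356619215 top z 259.0777215291657
 pip 98 [683.  187.4 247.8] ang -6.165212236117219 top z 258.94031101233156
 pip 111 [636.9 276.3 247.8] ang 64.61896359704096 top z 259.2650488022873
 pip 115 [538.3 260.4 248. ] ang 133.52879049918909 top z 259.477517789811
 pointer 33 [474.9 170.6  12.6] ang -168.21653328963106
 base 758 ((604.0345458984375, -203.81675720214844), (93.30065155029297, 147.70318603515625), 89.05677795410156)
  handle slice 165 41 [ 557.6 -194.6  172.9] [-200.8 -191.1]
  handle slice 180 54 [ 547.4 -196.8  188.4] [-207.5 -191. ]
  handle slice 195 42 [ 536.1 -199.5  204.2] [-207.6 -192.2]
top knob top z 300.08968731614596 silh centre [598.4 194.4 296.7]
 pip 46 [522.4 156.  248.8] ang -152.14357134996848 top z 262.0136861940007
 pip 41 [681.2 182.5 248.9] ang -9.668572950379824 top z 262.40932416965495
 pip 42 [635.2 269.8 248.9] ang 63.7131613268422 top z 261.56387077723184
 pip 44 [537.2 253.3 248.5] ang 137.41319032683543 top z 260.72094674445657
 pointer 17 [473.9 166.1  14.2] ang -166.33592915810527
 base 704 ((602.148681640625, -206.65444946289062), (148.80917358398438, 91.40501403808594), 0.3879902958869934)
  handle slice 165 19 [ 564.1 -203.1  172.3] [-213.4 -194.8]
  handle slice 180 25 [ 548.8 -203.8  189.7] [-215.1 -195.4]
  handle slice 195 43 [ 538.  -205.6  203.2] [-213.9 -198.3]Traceback (most recent call last):
  File "c.py", line 26, in <module>
    c,r=tri(a,spotter.place_of("pipette_collar",A[0])[0]["point"],b,[366.6,240.8]); print(c,r)
              ~~~~~~~~~~~~~~~~^^^^^^^^^^^^^^^^^^^^^^^
ValueError: only the last four pictures can be asked about
```

Call:
jog_arm(deltas=[[0.027, -0.02, 0.022, 0, 0, 0, 1], [0.053, -0.04, 0.044, 0, 0, 0, 1], [0.08, -0.06, 0.066, 0, 0, 0, 1], [0.106, -0.08, 0.088, 0, 0, 0, 1], [0.13, -0.1, 0.11, 0, 0, 0, 1]])

```text
time: 1.92
eef_pos: [309.7, 419.0, 349.9]
orientation: [[-0.946, 0.325, 0.0], [0.325, 0.946, 0.0], [-0.0, 0.0, -1.0]]
ft_force: [1.0, 0.1, 0.0]
finger_gap: 87.9
finger_force: 0.0
```

Call:
jog_arm(deltas=[[0.032, -0.025, 0, 0, 0, 0, 1], [0.064, -0.05, 0, 0, 0, 0, 1], [0.096, -0.075, 0, 0, 0, 0, 1], [0.128, -0.1, 0, 0, 0, 0, 1], [0.16, -0.123, 0, 0, 0, 0, 1]])

```text
time: 2.33
eef_pos: [469.9, 295.4, 349.0]
orientation: [[-0.946, 0.325, 0.0], [0.325, 0.946, 0.0], [-0.0, 0.0, -1.0]]
ft_force: [-0.0, 0.1, 0.4]
finger_gap: 88.2
finger_force: 0.0
```

Call:
jog_arm(deltas=[[0.03, -0.023, 0, 0, 0, 0, 1], [0.06, -0.046, 0, 0, 0, 0, 1], [0.09, -0.07, 0, 0, 0, 0, 1], [0.12, -0.095, 0, 0, 0, 0, 1], [0.13, -0.1, 0, 0, 0, 0, 1]])

```text
time: 2.75
eef_pos: [601.8, 193.1, 347.3]
orientation: [[-0.944, 0.329, -0.001], [0.329, 0.944, -0.001], [0.001, -0.001, -1.0]]
ft_force: [0.0, -0.1, 0.1]
finger_gap: 88.0
finger_force: 0.0
```

Call:
jog_arm(deltas=[[0, 0, -0.03, 0, 0, 0, 1], [0, 0, -0.06, 0, 0, 0, 1], [0, 0, -0.071, 0, 0, 0, 1], [0, 0, -0.071, 0, 0, 0, 1], [0, 0, -0.071, 0, 0, 0, -0.2]], squeeze=20)

```text
time: 3.17
eef_pos: [598.7, 197.2, 278.0]
orientation: [[-0.946, 0.325, -0.0], [0.325, 0.946, -0.0], [0.0, -0.0, -1.0]]
ft_force: [-0.6, -0.3, 1.1]
finger_gap: 83.5
finger_force: 0.0
```

Call:
jog_arm(deltas=[[0, 0, 0, 0, 0, 0, -1], [0, 0, 0, 0, 0, 0, -1], [0, 0, 0, 0, 0, 0, -1], [0, 0, 0, 0, 0, 0, -1], [0, 0, 0, 0, 0, 0, -1]], squeeze=20)

```text
time: 3.58
eef_pos: [598.7, 197.2, 278.2]
orientation: [[-0.946, 0.325, 0.001], [0.325, 0.946, 0.0], [-0.001, 0.0, -1.0]]
ft_force: [-0.3, 0.2, -0.2]
finger_gap: 50.5
finger_force: 0.0
```

```bash
python3 -c "
from h import *
s=sensors.read_state();print(s['joint_positions'],s['eef_pos'],s['ft_force'],s['wrist_torque'],s['finger_gap'],s['finger_force'])"
```

```text
[ 1.30725199e-01  5.06482007e-01  9.75559765e-01 -3.43014006e-05
  1.65882114e+00 -1.10937012e+00] [598.68142207 197.21419314 278.19631236] [-0.28371301  0.19881604 -0.19005837] [ 0.01468913 -0.04018799  0.0006234 ] 50.48932917373364 0.0
```

Call:
jog_arm(deltas=[[0, 0, 0, 0, 0, 0, -1], [0, 0, 0, 0, 0, 0, -1], [0, 0, 0, 0, 0, 0, -1], [0, 0, 0, 0, 0, 0, -1], [0, 0, 0, 0, 0, 0, -1]], squeeze=20)

```text
time: 4.0
eef_pos: [598.6, 196.9, 277.8]
orientation: [[-0.946, 0.325, -0.0], [0.325, 0.946, -0.0], [-0.0, -0.0, -1.0]]
ft_force: [-1.0, -3.2, 1.0]
finger_gap: 37.4
finger_force: 20.0
```

Call:
jog_arm(deltas=[[0, 0, 0, 0, 0, -0.06, -1], [0, 0, 0, 0, 0, -0.16, -1], [0, 0, 0, 0, 0, -0.26, -1], [0, 0, 0, 0, 0, -0.36, -1], [0, 0, 0, 0, 0, -0.45, -1]])

```text
time: 4.42
eef_pos: [598.3, 196.5, 277.8]
orientation: [[-0.707, 0.708, -0.001], [0.708, 0.707, -0.001], [-0.0, -0.002, -1.0]]
ft_force: [-3.8, -4.9, 1.4]
finger_gap: 37.7
finger_force: 20.0
```

Gripped (gap 37.5 mm, matching the 38 mm knob). I turn on to −1.51 rad in total.

Call:
jog_arm(deltas=[[0, 0, 0, 0, 0, -0.1, -1], [0, 0, 0, 0, 0, -0.21, -1], [0, 0, 0, 0, 0, -0.32, -1], [0, 0, 0, 0, 0, -0.43, -1], [0, 0, 0, 0, 0, -0.54, -1]])

```text
time: 4.83
eef_pos: [597.9, 196.3, 277.8]
orientation: [[-0.242, 0.97, -0.002], [0.97, 0.242, -0.002], [-0.001, -0.003, -1.0]]
ft_force: [-7.0, -7.1, 2.4]
finger_gap: 37.3
finger_force: 20.0
```

Call:
jog_arm(deltas=[[0, 0, 0, 0, 0, -0.11, -1], [0, 0, 0, 0, 0, -0.22, -1], [0, 0, 0, 0, 0, -0.33, -1], [0, 0, 0, 0, 0, -0.43, -1], [0, 0, 0, 0, 0, -0.52, -1]])

```text
time: 5.25
eef_pos: [597.3, 196.2, 277.9]
orientation: [[0.272, 0.962, -0.004], [0.962, -0.272, -0.002], [-0.003, -0.003, -1.0]]
ft_force: [-9.6, -6.5, 2.9]
finger_gap: 37.5
finger_force: 20.0
```

Call:
jog_arm(deltas=[[0, 0, 0, 0, 0, 0, -1], [0, 0, 0, 0, 0, 0, -1], [0, 0, 0, 0, 0, 0, 0], [0, 0, 0, 0, 0, 0, 0.5], [0, 0, 0, 0, 0, 0, 1]])

```text
time: 5.67
eef_pos: [598.8, 197.4, 277.7]
orientation: [[0.267, 0.964, 0.0], [0.964, -0.267, 0.0], [0.001, 0.0, -1.0]]
ft_force: [-0.9, -0.3, 0.2]
finger_gap: 55.1
finger_force: 0.0
```

Call:
jog_arm(deltas=[[0, 0, 0, 0, 0, 0, 1], [0, 0, 0, 0, 0, 0, 1], [0, 0, 0, 0, 0, 0, 1], [0, 0, 0.04, 0, 0, 0, 1], [0, 0, 0.08, 0, 0, 0, 1]])

```text
time: 6.08
eef_pos: [597.9, 197.1, 356.7]
orientation: [[0.267, 0.964, -0.006], [0.964, -0.267, -0.001], [-0.002, -0.006, -1.0]]
ft_force: [1.1, 0.3, 1.8]
finger_gap: 87.4
finger_force: 0.0
```

Call:
jog_arm(deltas=[[-0.008, -0.03, 0, 0, 0, -0.11, 1], [-0.016, -0.07, 0, 0, 0, -0.23, 1], [-0.025, -0.11, 0, 0, 0, -0.35, 1], [-0.034, -0.15, 0, 0, 0, -0.47, 1], [-0.042, -0.19, 0, 0, 0, -0.59, 1]])

```text
time: 6.5
eef_pos: [555.8, 5.7, 357.9]
orientation: [[0.761, 0.648, 0.0], [0.648, -0.761, -0.0], [0.0, 0.0, -1.0]]
ft_force: [1.4, 0.0, 0.1]
finger_gap: 88.4
finger_force: 0.0
```

Call:
jog_arm(deltas=[[-0.008, -0.04, 0, 0, 0, -0.12, 1], [-0.016, -0.08, 0, 0, 0, -0.24, 1], [-0.025, -0.12, 0, 0, 0, -0.36, 1], [-0.034, -0.16, 0, 0, 0, -0.48, 1], [-0.042, -0.2, 0, 0, 0, -0.59, 1]])

```text
time: 6.92
eef_pos: [513.8, -194.6, 358.0]
orientation: [[0.993, 0.115, 0.001], [0.115, -0.993, -0.0], [0.001, 0.0, -1.0]]
ft_force: [0.8, -0.5, -0.1]
finger_gap: 88.2
finger_force: 0.0
```

```bash
cat > d.py <<'E'
from h import *
from scipy.spatial.transform import Rotation as R
np.set_printoptions(precision=2,suppress=True)
a=snapshot("side");b=snapshot("top")
st=sensors.read_state(); print(st["eef_pos"],st["joint_positions"])
s2=np.sin(np.radians(45)); z=np.array([s2,0,-s2]);y=np.array([0,-1,0]);T=np.stack([np.cross(y,z),y,z],1)
print("rotvec",R.from_matrix(T@np.array(st["orientation"]).T).as_rotvec())
ax=np.array([597.5,196.5])
for s,n in((a,"side"),(b,"top")):
    C=cloud(s).reshape(-1,3); d=C[:,:2]-ax; r=np.hypot(*d.T); ang=np.degrees(np.arctan2(d[:,1],d[:,0]))
    for c in(-95,-23,49,121):
        m=(r>60)&(r<110)&(C[:,2]>232)&(C[:,2]<285)&(abs(ang-c)<22)
        if m.sum()>5:
            q=(np.percentile(C[m],3,axis=0)+np.percentile(C[m],97,axis=0))/2; print(n,"pip",m.sum(),q,np.degrees(np.arctan2(q[1]-ax[1],q[0]-ax[0])))
    f=(r>80)&(r<110)&(C[:,2]>165)&(C[:,2]<215)&(abs((ang+167+180)%360-180)<25); q=C[f]; print(n,"fork",f.sum(),q.mean(0),np.median(q[:,2]),(np.percentile(q,2,axis=0)+np.percentile(q,98,axis=0))/2)
    for nm,zz in(("rest",0),("pipette_collar",150),("pipette_mid",120)):
        for p in spotter.place_of(nm,s)[:4]: print(n,nm,p["p"],np.array(p["point"]),atz(s,p["point"],zz))
x=[cv2.resize(a["color"][200:350,300:430,::-1],None,fx=3,fy=3,interpolation=cv2.INTER_CUBIC),cv2.resize(b["color"][190:280,205:300,::-1],(400,450),interpolation=cv2.INTER_CUBIC)]
cv2.imwrite("pics/f.png",np.hstack(x))
E
python3 d.py
```

```text
[ 513.48 -197.75  357.06] [-0.58  0.33  1.04 -0.    1.77  0.88]
rotvec [ 0.04 -0.79 -0.1 ]
side pip 81 [590.45 114.55 247.48] -94.9166793817249
side pip 106 [676.53 167.09 246.26] -20.4106024465366
side pip 122 [654.99 263.87 246.45] 49.525242215289865
side pip 121 [555.92 274.1  246.61] 118.18245988773701
side fork 112 [505.59 179.28 182.79] 182.4263316692235 [506.23 179.15 183.52]
side rest 0.7 [354.3 209.4] [ 612.52 -208.46    0.  ]
side pipette_collar 0.82 [430.1 245.6] [402.06  59.62 150.  ]
side pipette_collar 0.75 [303.2 195.9] [760.21 -81.6  150.  ]
side pipette_collar 0.68 [371.  176.7] [ 569.88 -201.7   150.  ]
side pipette_mid 0.78 [292.4 195.8] [ 798.91 -110.53  120.  ]
side pipette_mid 0.64 [366.3 180.1] [ 583.09 -220.1   120.  ]
side pipette_mid 0.57 [423.5 238.2] [412.29   6.34 120.  ]
top pip 46 [588.91 109.44 249.59] -95.63824383653473
top pip 44 [675.35 160.15 248.8 ] -25.03200156945089
top pip 42 [654.83 256.61 249.06] 46.35372361839672
top pip 47 [554.58 267.69 248.51] 121.08850269740972
top fork 53 [506.88 174.63 183.5 ] 183.39839731461348 [507.62 174.37 184.11]
top rest 0.6 [362.2 233.5] [ 599.   -221.07    0.  ]
top pipette_collar 0.8 [366.7 178.5] [ 774.98 -218.26  150.  ]
top pipette_collar 0.77 [318.8 299.4] [366.79 -62.12 150.  ]
top pipette_mid 0.62 [323.6 290.1] [396.37 -78.65 120.  ]
top pipette_mid 0.5 [360.4 236.7] [ 578.34 -201.3   120.  ]
top pipette_mid 0.49 [366.1 169. ] [ 814.18 -219.7   120.  ]
top pipette_mid 0.27 [174.8 216.1] [635.3 433.5 120. ]
```

View pics/f.png

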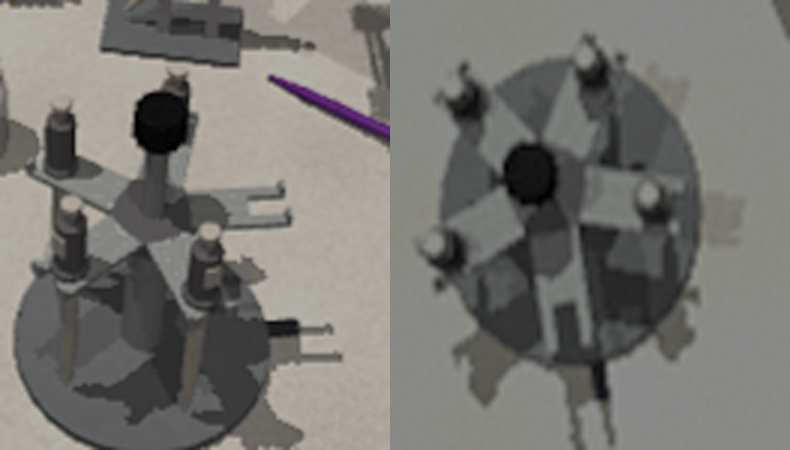

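Fork now faces the pointer: about −167.5° against −167° for the pointer (prongs at 238–290,185–220 left and 555–590,340 right in the view). On to the pipette.

Call:
jog_arm(deltas=[[-0.003, -0.003, -0.01, 0.006, -0.118, -0.015, 1], [-0.006, -0.006, -0.02, 0.012, -0.236, -0.03, 1], [-0.009, -0.009, -0.04, 0.018, -0.354, -0.045, 1], [-0.012, -0.012, -0.06, 0.024, -0.47, -0.06, 1], [-0.016, -0.012, -0.08, 0.03, -0.58, -0.073, 1]])

```text
time: 7.73
eef_pos: [498.5, -204.2, 278.1]
orientation: [[0.832, 0.039, 0.554], [0.044, -0.999, 0.005], [0.554, 0.021, -0.833]]
ft_force: [1.2, -0.9, -0.3]
finger_gap: 88.3
finger_force: 0.0
```

Call:
jog_arm(deltas=[[0, 0, -0.03, 0.01, -0.1, -0.014, 1], [0, 0, -0.05, 0.01, -0.205, -0.027, 1], [0, 0, -0.051, 0.01, -0.205, -0.027, 1], [0, 0, -0.051, 0.01, -0.205, -0.027, 1], [0, 0, -0.051, 0.01, -0.205, -0.027, 1]])

```text
time: 8.15
eef_pos: [499.0, -204.3, 227.1]
orientation: [[0.707, 0.012, 0.707], [0.017, -1.0, -0.001], [0.707, 0.012, -0.707]]
ft_force: [0.2, -0.0, 0.4]
finger_gap: 88.1
finger_force: 0.0
```

```bash
cat > e.py <<'E'
from h import *
np.set_printoptions(precision=3,suppress=True)
a=snapshot("side");b=snapshot("top"); st=sensors.read_state(); print(st["eef_pos"],st["joint_positions"],st["orientation"])
x=[cv2.resize(a["color"][140:230,320:440,::-1],(533,400),interpolation=cv2.INTER_CUBIC),cv2.resize(b["color"][200:300,330:396,::-1],(264,400),interpolation=cv2.INTER_CUBIC)]
cv2.imwrite("pics/g.png",np.hstack(x))
E
python3 e.py
```

```text
[ 499.463 -204.731  228.03 ] [-0.878  0.186  1.864  0.916  0.755  0.089] [[ 0.706  0.012  0.708]
 [ 0.019 -1.    -0.002]
 [ 0.708  0.014 -0.706]]
```

View pics/g.png

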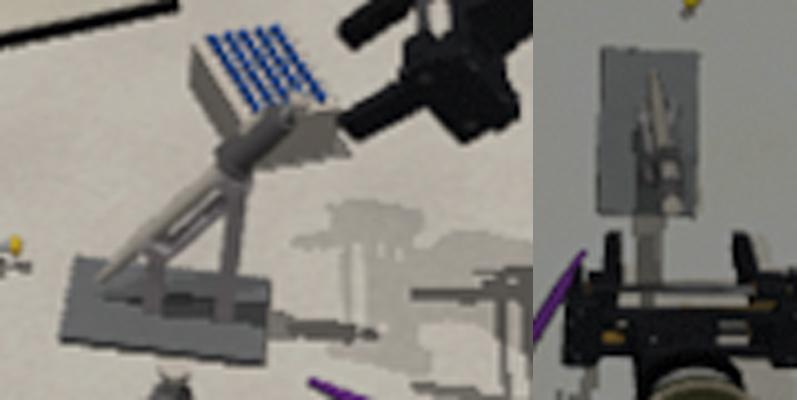

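The fingers straddle the handle line (fingers at 613 and 745 in the right crop), with the handle at about 668, a little off-centre. I check the offset with depth from both cameras, relative to the fingers.

```bash
cat > k.py <<'E'
from h import *
np.set_printoptions(precision=1,suppress=True)
for n in("side","top"):
    G=np.median([cloud(snapshot(n)) for _ in range(3)],0); C=G.reshape(-1,3)
    w=(abs(C[:,1]+205)<75)
    for x0,x1,z0,z1 in((515,575,165,225),(470,502,220,270)):
        q=C[w&(C[:,0]>x0)&(C[:,0]<x1)&(C[:,2]>z0)&(C[:,2]<z1)]
        ys=np.sort(q[:,1]); print(n,(x0,z0),len(q),np.percentile(ys,[1,5,25,50,75,95,99]))
        if x0==515:
            for a in range(515,575,12):
                r=q[(q[:,0]>a)&(q[:,0]<a+12)]; print("   x",a,len(r),r[:,1].min() if len(r) else 0,r[:,1].max() if len(r) else 0,r[:,2].mean() if len(r) else 0)
        else:
            for sgn in(1,-1):
                r=q[(q[:,1]+205)*sgn>25]; print("   finger",len(r),np.percentile(r[:,1],[3,50,97]))
E
python3 k.py
```

```text
side (515, 165) 136 [-210.1 -206.9 -200.5 -196.3 -193.  -190.6 -189.2]
   x 515 6 -210.23950979799713 -196.93438912218892 208.18766307330498
   x 527 35 -211.72407538858067 -190.66335231693063 199.84599540243372
   x 539 41 -209.54416829514219 -188.84227015627596 188.96156337513952
   x 551 40 -209.8715721820132 -188.88031604848254 181.63089326152914
   x 563 14 -206.7063824216949 -193.25958374329605 172.40572070261754
side (470, 220) 226 [-262.3 -258.3 -249.8 -159.9 -145.5 -142.8 -141.4]
   finger 115 [-158.4 -145.6 -141.8]
   finger 111 [-261.8 -249.8 -245.8]
top (515, 165) 95 [-215.5 -214.7 -209.  -204.2 -199.5 -195.1 -194.6]
   x 515 11 -212.92989817054067 -199.65914709358566 211.00949569005726
   x 527 19 -214.94349849786477 -195.09160967793153 203.7693441571891
   x 539 28 -215.4833273853088 -194.95712664930716 197.2538452454937
   x 551 22 -216.35781549727872 -194.16620329808717 185.2637553318764
   x 563 15 -214.6539653854354 -195.01999629052685 172.44177778538332
top (470, 220) 103 [-265.8 -263.8 -256.8 -250.6 -155.8 -148.5 -147.5]
   finger 47 [-161.6 -154.7 -147.5]
   finger 56 [-265.7 -256.3 -250.5]
```

Call:
jog_arm(deltas=[[0.016, 0.001, -0.016, 0, 0, 0, 1], [0.032, 0.001, -0.032, 0, 0, 0, 1], [0.048, 0.001, -0.048, 0, 0, 0, 1], [0.0635, 0.001, -0.0635, 0, 0, 0, 1], [0.0635, 0.001, -0.0635, 0, 0, 0, -0.2]], squeeze=25)

```text
time: 8.97
eef_pos: [563.2, -203.3, 160.7]
orientation: [[0.709, 0.012, 0.705], [0.015, -1.0, 0.001], [0.705, 0.01, -0.709]]
ft_force: [0.4, 1.4, 0.1]
finger_gap: 83.4
finger_force: 0.0
```

Call:
jog_arm(deltas=[[0, 0, 0, 0, 0, 0, -1], [0, 0, 0, 0, 0, 0, -1], [0, 0, 0, 0, 0, 0, -1], [0, 0, 0, 0, 0, 0, -1], [0, 0, 0, 0, 0, 0, -1]], squeeze=25)

```text
time: 9.38
eef_pos: [561.9, -204.1, 164.1]
orientation: [[0.706, 0.01, 0.708], [0.016, -1.0, -0.002], [0.708, 0.013, -0.706]]
ft_force: [-1.0, -0.1, -0.0]
finger_gap: 50.1
finger_force: 0.0
```

Call:
jog_arm(deltas=[[0, 0, 0, 0, 0, 0, -1], [0, 0, 0, 0, 0, 0, -1], [0, 0, 0, 0, 0, 0, -1], [0, 0, 0, 0, 0, 0, -1], [0, 0, 0, 0, 0, 0, -1]])

```text
time: 9.8
eef_pos: [562.1, -203.9, 163.3]
orientation: [[0.707, 0.01, 0.707], [0.016, -1.0, -0.002], [0.707, 0.013, -0.707]]
ft_force: [-0.1, -0.9, 0.6]
finger_gap: 23.1
finger_force: 25.0
```

```bash
python3 e.py
```

```text
[ 562.132 -203.912  163.34 ] [-0.759  0.375  1.826  1.066  0.588 -0.02 ] [[ 0.707  0.01   0.707]
 [ 0.016 -1.    -0.002]
 [ 0.707  0.013 -0.707]]
```

View pics/g.png

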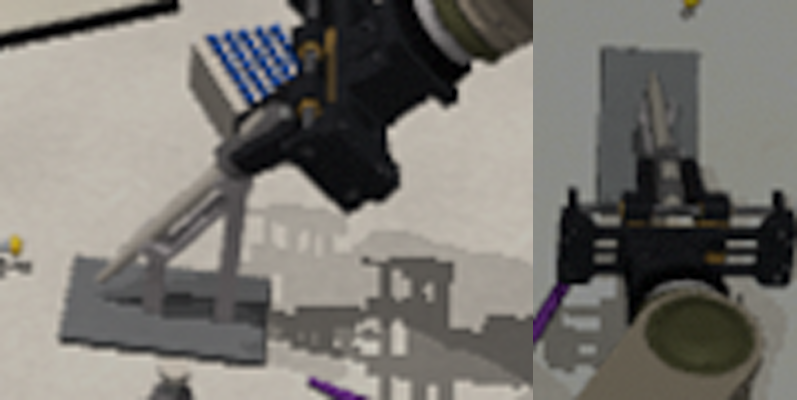

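Handle gripped (23 mm gap, 25 N), the fingers closed on the handle at about (270,140) in the crop. I lift straight up.

Call:
jog_arm(deltas=[[0, 0, 0.008, 0, 0, 0, -1], [0, 0, 0.025, 0, 0, 0, -1], [0, 0, 0.045, 0, 0, 0, -1], [0, 0, 0.07, 0, 0, 0, -1], [0, 0, 0.095, 0, 0, 0, -1]], squeeze=35)

```text
time: 10.32
eef_pos: [561.7, -203.6, 258.6]
orientation: [[0.708, 0.01, 0.706], [0.015, -1.0, -0.001], [0.706, 0.011, -0.708]]
ft_force: [-0.7, 0.3, -0.8]
finger_gap: 22.8
finger_force: 34.9
```

Call:
jog_arm(deltas=[[-0.008, 0, 0.03, 0, 0.08, 0, -1], [-0.018, 0, 0.06, 0, 0.18, 0, -1], [-0.03, 0.005, 0.085, 0, 0.29, 0, -1], [-0.04, 0.01, 0.1, 0, 0.4, 0, -1], [-0.05, 0.01, 0.11, 0, 0.5, 0, -1]])

```text
time: 10.73
eef_pos: [511.3, -193.3, 371.3]
orientation: [[0.96, 0.014, 0.28], [0.016, -1.0, -0.005], [0.279, 0.009, -0.96]]
ft_force: [0.2, -0.5, -0.5]
finger_gap: 22.7
finger_force: 34.9
```

```bash
cat > m.py <<'E'
from h import *
from scipy.spatial.transform import Rotation as R
np.set_printoptions(precision=3,suppress=True)
st=sensors.read_state(); O=np.array(st["orientation"]); tcp=np.array(st["eef_pos"]); g=tcp-19*O[:,2]
print("tcp",tcp,"grasp",g,"j",st["joint_positions"],"gap",st["finger_gap"],st["ft_force"])
print(O)
for n in("side","top"):
    G=np.median([cloud(snapshot(n)) for _ in range(3)],0); C=G.reshape(-1,3)
    m=(np.hypot(C[:,0]-g[0],C[:,1]-g[1])<70)&(C[:,2]<g[2]-40)&(C[:,2]>g[2]-185)
    P=C[m]; print(n,len(P))
    if len(P)<15: continue
    for lo in range(int(g[2])-180,int(g[2])-40,20):
        q=P[(P[:,2]>=lo)&(P[:,2]<lo+20)]
        if len(q)>2: print("  z",lo+10,len(q),q.mean(0),np.percentile(q,[5,95],axis=0)[:,:2].ravel())
E
python3 m.py
```

```text
tcp [ 511.348 -193.337  371.341] grasp [ 506.037 -193.246  389.583] j [-0.657  0.195  1.215  0.168  1.503  0.906] gap 22.69437040771274 [ 0.176 -0.522 -0.455]
[[ 0.96   0.014  0.28 ]
 [ 0.016 -1.    -0.005]
 [ 0.279  0.009 -0.96 ]]
side 186
  z 219 13 [ 527.123 -191.669  219.17 ] [ 523.202 -193.941  530.634 -189.792]
  z 239 22 [ 525.078 -190.964  239.415] [ 519.354 -194.779  530.101 -188.644]
  z 259 28 [ 522.891 -189.557  259.087] [ 516.384 -193.641  529.282 -186.625]
  z 279 30 [ 520.848 -189.118  279.408] [ 514.134 -192.515  526.925 -185.964]
  z 299 29 [ 518.993 -189.536  298.436] [ 512.175 -195.647  525.42  -186.49 ]
  z 319 33 [ 516.866 -188.737  318.633] [ 510.293 -191.891  522.523 -185.873]
  z 339 30 [ 514.501 -188.298  338.813] [ 507.922 -192.14   520.037 -185.601]
top 0
```

Call:
jog_arm(deltas=[[-0.004, 0.03, -0.004, -0.003, 0.025, 0.05, -1], [-0.01, 0.07, -0.01, -0.006, 0.05, 0.1, -1], [-0.016, 0.11, -0.018, -0.009, 0.075, 0.15, -1], [-0.022, 0.15, -0.026, -0.012, 0.105, 0.2, -1], [-0.028, 0.188, -0.03, -0.012, 0.105, 0.22, -1]])

```text
time: 11.45
eef_pos: [483.3, -4.2, 336.1]
orientation: [[0.956, 0.235, 0.172], [0.232, -0.972, 0.039], [0.177, 0.003, -0.984]]
ft_force: [0.7, -0.2, -1.6]
finger_gap: 23.3
finger_force: 35.0
```

Call:
jog_arm(deltas=[[-0.006, 0.04, -0.007, 0, 0, 0, -1], [-0.012, 0.08, -0.014, 0, 0, 0, -1], [-0.018, 0.12, -0.021, 0, 0, 0, -1], [-0.024, 0.15, -0.03, 0, 0, 0, -1], [-0.028, 0.17, -0.041, 0, 0, 0, -1]])

```text
time: 11.87
eef_pos: [454.8, 166.7, 296.2]
orientation: [[0.956, 0.236, 0.175], [0.232, -0.972, 0.039], [0.18, 0.003, -0.984]]
ft_force: [0.8, -0.4, -0.3]
finger_gap: 22.9
finger_force: 35.0
```

Call:
jog_arm(deltas=[[0, 0, -0.02, 0, 0, 0, -1], [0, 0, -0.05, 0, 0, 0, -1], [0, 0, -0.072, 0, 0, 0, -1], [0, 0, -0.072, 0, 0, 0, -1], [0, 0, -0.072, 0, 0, 0, -1]])

```text
time: 12.28
eef_pos: [455.6, 164.0, 224.5]
orientation: [[0.957, 0.233, 0.173], [0.23, -0.972, 0.038], [0.177, 0.004, -0.984]]
ft_force: [-0.3, -0.3, -0.1]
finger_gap: 23.4
finger_force: 35.0
```

```bash
python3 m.py
python3 - <<'E'
from h import *
a=snapshot("side");b=snapshot("top")
x=[cv2.resize(a["color"][190:350,310:450,::-1],(437,500),interpolation=cv2.INTER_CUBIC),cv2.resize(b["color"][200:310,205:283,::-1],(355,500),interpolation=cv2.INTER_CUBIC)]
cv2.imwrite("pics/i.png",np.hstack(x))
E
```

```text
tcp [455.609 163.965 224.497] grasp [452.319 163.248 243.196] j [0.088 0.205 1.612 0.024 1.148 1.416] gap 23.35644501082962 [-0.291 -0.253 -0.09 ]
[[ 0.957  0.233  0.173]
 [ 0.23  -0.972  0.038]
 [ 0.177  0.004 -0.984]]
side 290
  z 73 13 [456.449 165.653  73.566] [453.103 162.076 459.696 168.735]
  z 93 18 [456.924 167.744  93.48 ] [452.165 165.935 461.122 169.881]
  z 113 27 [457.306 168.393 112.08 ] [450.5   164.629 462.36  170.877]
  z 133 34 [457.408 168.057 132.647] [450.856 164.204 462.817 170.075]
  z 153 31 [456.893 168.247 153.297] [450.474 164.192 462.033 170.484]
  z 173 98 [489.453 175.03  178.299] [451.549 161.737 517.901 195.906]
  z 193 67 [482.275 173.775 188.778] [451.51  160.407 513.113 194.225]
top 48
  z 173 21 [505.298 177.933 180.751] [493.203 156.301 516.245 192.441]
  z 193 27 [505.278 172.974 186.826] [492.785 156.911 518.316 191.664]
```

View pics/i.png

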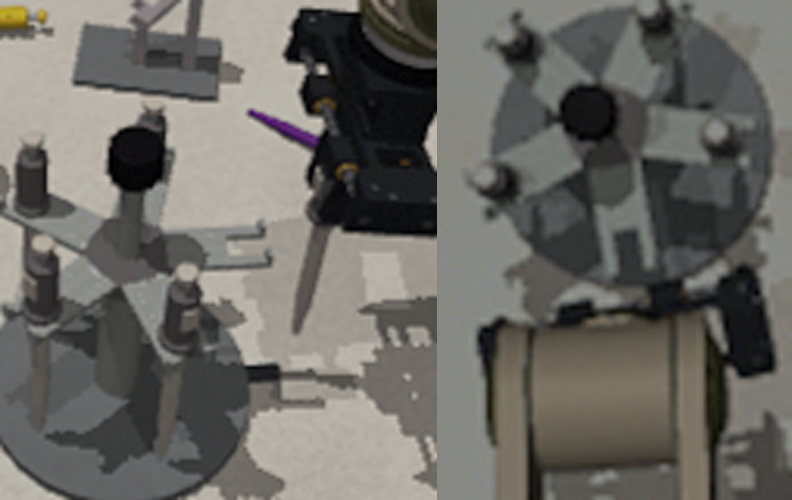

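Pipette hangs upright in front of the fork (shaft at about 315,200–330 in the left crop, fork mouth at 265,230–265). I move in radially with the collar about 19 mm above the lips.

Call:
jog_arm(deltas=[[0.008, 0.002, -0.002, 0, 0, 0, -1], [0.018, 0.0045, -0.005, 0, 0, 0, -1], [0.027, 0.007, -0.005, 0, 0, 0, -1], [0.034, 0.0085, -0.005, 0, 0, 0, -1], [0.04, 0.01, -0.005, 0, 0, 0, -1]])

```text
time: 13.1
eef_pos: [497.3, 174.4, 220.0]
orientation: [[0.956, 0.234, 0.175], [0.231, -0.972, 0.037], [0.179, 0.005, -0.984]]
ft_force: [-0.6, -0.5, -1.5]
finger_gap: 22.9
finger_force: 35.0
```

Call:
jog_arm(deltas=[[0.006, 0.0015, 0, 0, 0, 0, -1], [0.012, 0.003, 0, 0, 0, 0, -1], [0.017, 0.004, 0, 0, 0, 0, -1], [0.0197, 0.005, 0, 0, 0, 0, -1], [0.0197, 0.005, 0, 0, 0, 0, -1]])

```text
time: 13.52
eef_pos: [516.3, 179.3, 220.2]
orientation: [[0.956, 0.234, 0.175], [0.231, -0.972, 0.037], [0.179, 0.005, -0.984]]
ft_force: [-0.4, 0.3, -2.2]
finger_gap: 23.0
finger_force: 35.0
```

```bash
python3 m.py
python3 - <<'E'
from h import *
a=snapshot("side");b=snapshot("top")
x=[cv2.resize(a["color"][190:330,310:430,::-1],(428,500),interpolation=cv2.INTER_CUBIC),cv2.resize(b["color"][200:310,205:283,::-1],(355,500),interpolation=cv2.INTER_CUBIC)]
cv2.imwrite("pics/j.png",np.hstack(x))
E
```

```text
tcp [516.289 179.289 220.163] grasp [512.957 178.58  238.855] j [0.109 0.316 1.467 0.019 1.18  1.438] gap 22.98648090061821 [-0.426  0.278 -2.216]
[[ 0.956  0.234  0.175]
 [ 0.231 -0.972  0.037]
 [ 0.179  0.005 -0.984]]
side 555
  z 68 10 [515.798 181.481  69.361] [513.081 179.925 518.165 182.536]
  z 88 17 [515.524 182.97   87.873] [511.085 180.755 519.819 184.365]
  z 108 28 [516.124 183.518 107.267] [509.709 180.148 521.853 185.46 ]
  z 128 31 [516.    183.403 127.975] [509.998 179.957 521.7   185.381]
  z 148 26 [515.749 184.371 148.351] [509.912 182.033 520.898 186.356]
  z 168 16 [527.341 195.478 175.377] [499.703 177.958 564.497 208.316]
  z 188 425 [544.01  188.142 182.627] [499.027 167.94  578.208 205.45 ]
top 174
  z 168 5 [560.485 194.32  175.304] [542.454 168.964 572.28  224.396]
  z 188 169 [562.077 188.582 183.591] [541.475 167.698 578.357 217.236]
```

View pics/j.png

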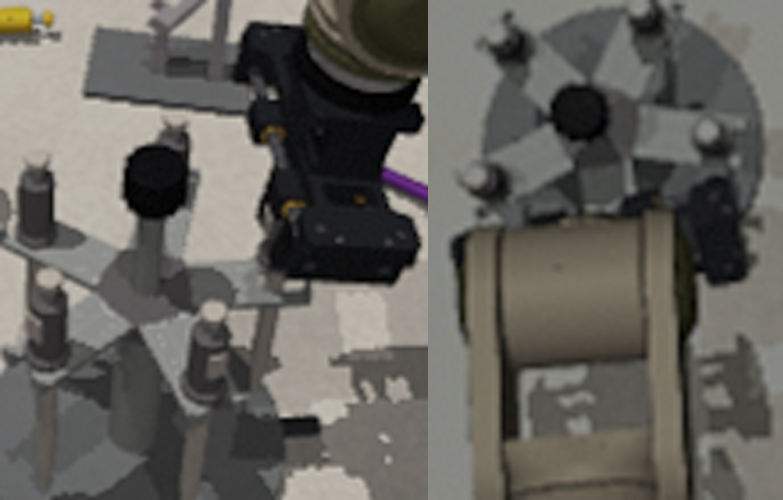

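Shaft is in the gap, forces near zero and the carousel unmoved. I lower and feel for the prongs.

Call:
jog_arm(deltas=[[0, 0, -0.005, 0, 0, 0, -1], [0, 0, -0.01, 0, 0, 0, -1], [0, 0, -0.014, 0, 0, 0, -1], [0, 0, -0.016, 0, 0, 0, -1], [0, 0, -0.016, 0, 0, 0, -1]])

```text
time: 14.33
eef_pos: [515.6, 179.1, 203.5]
orientation: [[0.957, 0.234, 0.174], [0.231, -0.972, 0.037], [0.178, 0.005, -0.984]]
ft_force: [0.1, -0.5, -1.3]
finger_gap: 23.2
finger_force: 35.0
```

Call:
jog_arm(deltas=[[0, 0, -0.001, 0, 0, 0, -1], [0, 0, -0.002, 0, 0, 0, -1], [0, 0, -0.003, 0, 0, 0, -1], [0, 0, -0.003, 0, 0, 0, -1], [0, 0, -0.003, 0, 0, 0, -1]])

```text
time: 14.75
eef_pos: [515.9, 179.2, 201.3]
orientation: [[0.956, 0.234, 0.175], [0.231, -0.972, 0.037], [0.179, 0.005, -0.984]]
ft_force: [-0.8, -0.3, -1.6]
finger_gap: 23.2
finger_force: 35.0
```

Call:
jog_arm(deltas=[[0, 0, -0.001, 0, 0, 0, -1], [0, 0, -0.002, 0, 0, 0, -1], [0, 0, -0.003, 0, 0, 0, -1], [0, 0, -0.003, 0, 0, 0, -1], [0, 0, -0.003, 0, 0, 0, -1]])

```text
time: 15.17
eef_pos: [515.8, 179.2, 198.2]
orientation: [[0.956, 0.234, 0.175], [0.231, -0.972, 0.037], [0.179, 0.005, -0.984]]
ft_force: [0.2, 0.3, -1.5]
finger_gap: 23.1
finger_force: 35.0
```

Call:
jog_arm(deltas=[[0, 0, -0.001, 0, 0, 0, -1], [0, 0, -0.002, 0, 0, 0, -1], [0, 0, -0.002, 0, 0, 0, -1], [0, 0, -0.002, 0, 0, 0, -1], [0, 0, -0.002, 0, 0, 0, -1]])

```text
time: 15.58
eef_pos: [516.2, 179.2, 197.6]
orientation: [[0.956, 0.234, 0.178], [0.231, -0.972, 0.038], [0.182, 0.005, -0.983]]
ft_force: [-2.8, -0.7, 7.8]
finger_gap: 23.0
finger_force: 35.0
```

Call:
jog_arm(deltas=[[0, 0, 0, 0, 0, 0, -1], [0, 0, 0, 0, 0, 0, -1], [0, 0, 0, 0, 0, 0, -1], [0, 0, 0, 0, 0, 0, -1], [0, 0, 0, 0, 0, 0, -1]])

```text
time: 16.0
eef_pos: [516.2, 179.2, 197.7]
orientation: [[0.956, 0.234, 0.178], [0.231, -0.972, 0.038], [0.182, 0.005, -0.983]]
ft_force: [-3.1, -1.3, 9.0]
finger_gap: 23.2
finger_force: 35.0
```

```bash
python3 m.py
```

```text
tcp [516.181 179.202 197.653] grasp [512.803 178.489 216.337] j [0.109 0.336 1.507 0.02  1.117 1.436] gap 23.195928888301072 [-3.083 -1.267  8.953]
[[ 0.956  0.234  0.178]
 [ 0.231 -0.972  0.038]
 [ 0.182  0.005 -0.983]]
side 147
  z 46 12 [515.905 181.29   46.196] [513.055 180.452 518.388 182.495]
  z 66 16 [515.906 183.394  66.866] [511.346 181.844 520.184 184.884]
  z 86 27 [516.241 183.756  85.716] [509.989 181.194 521.871 185.561]
  z 106 27 [516.033 183.741 105.796] [509.729 181.034 521.912 186.112]
  z 126 31 [516.189 183.887 126.256] [509.653 180.092 521.77  186.104]
  z 146 29 [515.434 184.406 146.643] [509.805 181.841 520.859 186.266]
  z 166 4 [538.463 195.592 165.08 ] [511.144 183.446 564.111 207.13 ]
top 1
```

Call:
jog_arm(deltas=[[0, 0, 0.0005, 0, 0, 0, -1], [0, 0, 0.0005, 0, 0, 0, 0.2], [0, 0, 0.0005, 0, 0, 0, 0.5], [0, 0, 0.0005, 0, 0, 0, 1], [0, 0, 0.0005, 0, 0, 0, 1]])

```text
time: 16.72
eef_pos: [515.8, 179.2, 196.5]
orientation: [[0.956, 0.234, 0.175], [0.231, -0.972, 0.037], [0.179, 0.005, -0.984]]
ft_force: [-0.2, -0.3, -0.7]
finger_gap: 47.9
finger_force: 0.0
```

Call:
jog_arm(deltas=[[0, 0, 0, 0, 0, 0, 1], [0, 0, 0, 0, 0, 0, 1], [0, 0, 0, 0, 0, 0, 1], [0, 0, 0, 0, 0, 0, 1], [0, 0, 0, 0, 0, 0, 1]])

```text
time: 17.13
eef_pos: [515.8, 179.2, 196.7]
orientation: [[0.956, 0.234, 0.175], [0.231, -0.972, 0.037], [0.179, 0.005, -0.984]]
ft_force: [0.9, 0.4, -0.4]
finger_gap: 80.9
finger_force: 0.0
```

Call:
jog_arm(deltas=[[-0.003, -0.001, 0.018, 0, 0, 0, 1], [-0.007, -0.0015, 0.04, 0, 0, 0, 1], [-0.013, -0.003, 0.07, 0, 0, 0, 1], [-0.02, -0.004, 0.11, 0, 0, 0, 1], [-0.027, -0.006, 0.15, 0, 0, 0, 1]])

```text
time: 17.55
eef_pos: [488.0, 173.1, 348.0]
orientation: [[0.957, 0.234, 0.174], [0.231, -0.972, 0.037], [0.178, 0.005, -0.984]]
ft_force: [0.6, 0.1, 0.8]
finger_gap: 87.8
finger_force: 0.0
```

Call:
jog_arm(deltas=[[-0.03, -0.02, 0, 0, 0, 0, 1], [-0.05, -0.05, 0, 0, 0, 0, 1], [-0.07, -0.08, 0, 0, 0, 0, 1], [-0.09, -0.11, 0, 0, 0, 0, 1], [-0.1, -0.14, 0, 0, 0, 0, 1]])

```text
time: 17.97
eef_pos: [386.7, 32.7, 347.0]
orientation: [[0.956, 0.235, 0.176], [0.232, -0.972, 0.037], [0.18, 0.005, -0.984]]
ft_force: [1.1, 0.3, 0.7]
finger_gap: 87.7
finger_force: 0.0
```

Run:
```python
from h import *
a=snapshot("side");b=snapshot("top")
np.set_printoptions(precision=1,suppress=True)
for s in(a,b):
    C=cloud(s).reshape(-1,3); d=C[:,:2]-[598,197]; r=np.hypot(*d.T)
    m=(abs(C[:,0]-515)<22)&(abs(C[:,1]-178)<22)
    for lo in(40,80,120,200,220,240,250):
        q=C[m&(C[:,2]>lo)&(C[:,2]<lo+20)]
        if len(q)>2: print(lo,len(q),q.mean(0))
print(sensors.read_state()["qvel"])
x=[cv2.resize(a["color"][190:330,310:430,::-1],(428,500),interpolation=cv2.INTER_CUBIC),cv2.resize(b["color"][200:310,205:283,::-1],(355,500),interpolation=cv2.INTER_CUBIC)]
cv2.imwrite("pics/l.png",np.hstack(x))
```

```text
40 14 [515.5 182.9  50.5]
80 26 [515.6 184.6  90.5]
120 29 [515.8 184.5 129.6]
200 61 [516.8 187.8 210.5]
220 101 [516.4 185.  232.8]
240 46 [515.  181.7 254.3]
250 38 [515.  181.5 257.2]
200 4 [511.8 168.4 208.7]
220 19 [514.2 173.8 233.5]
240 21 [513.6 174.2 250. ]
250 20 [513.5 176.4 259.2]
[ 0.1  0.  -0.   0.  -0.   0.1]
```

View pics/l.png

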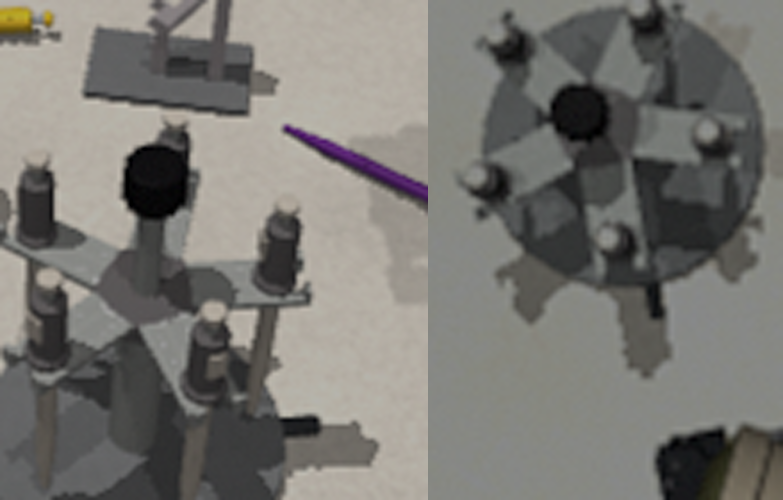

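The pipette hangs upright on the fork at the pointer (280,250 left; 612,240 right), released, with the arm clear. I let the arm settle, then hand in.

Call:
jog_arm(deltas=[[0, 0, 0, 0, 0, 0, 1], [0, 0, 0, 0, 0, 0, 1], [0, 0, 0, 0, 0, 0, 1], [0, 0, 0, 0, 0, 0, 1], [0, 0, 0, 0, 0, 0, 1]])

```text
time: 18.48
eef_pos: [389.0, 34.0, 346.6]
orientation: [[0.956, 0.235, 0.175], [0.232, -0.972, 0.038], [0.179, 0.005, -0.984]]
ft_force: [-0.1, 0.5, 1.1]
finger_gap: 88.1
finger_force: 0.0
```

```bash
python3 -c "
from plant import order
print(order.job_done())"
```

```text
the job is handed in; nothing more can be done
None
```

I turned the carousel until its empty fork faced the pointer and hung the pipette on it; the last pictures show it upright and released. I handed the job in at about 18.5 s, but the hand-in returned no verdict.

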